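# Fold the hopper's cover leaf back before the next grain check

### The arm

A 6-joint arm with a two-finger parallel gripper is mounted at the origin on the work surface. World frame = base frame: x ahead of the robot, y to its left, z up, the work surface at z = 0. Lengths are in m, angles in rad, forces in N, time in s.
With the tool pointing down it reaches from about 0.225 to 0.725 m from the base axis. Payload 3.1 kg.
Tool frame: the origin (TCP) lies midway between the tips of the shut fingers; the grasp point (between the pads) lies env.grip_depth behind it (env.grip_depth is the distance from the TCP to the grasp point, in m); z points along the fingers, y is the line along which they close (so a half turn about z gives the same grasp; the last joint's range is limited). The gripper opens to 85 mm and grips with 20 to 120 N. Pads are 22 mm wide; open, the fingers measure 114 mm over their backs; the gripper's body (76 mm by 85 mm) begins 54 mm behind the grasp point. The pads swing forward as they close: fully open they stand 13 mm farther back than shut.
Start: joints at [1.084, 0.048, 0.099, 1.622, 0, 1.443], TCP at [0.184, 0.492, 0.231] pointing down, gripper open.
Joint ranges: [-2.91, 2.91], [-0.99, 1.94], [-1.21, 1.42], [-2.12, 2.29], [-1.49, 1.47], [-3.14, 3.14]. Speed limits (rad/s): [2.79, 2.79, 3.14, 3.14, 3.14, 3.14].

### API

Orientations are given as a unit quaternion [x, y, z, w].
In Python, from bench import get_obs, imaging, env, nets gives the robot as it stands.
- The arm moves only by the tool carry_out, never from a script. Its argument "plan" is a list of rows, each a list of 2 entries, a list of its own where there are three numbers: the shift along the tool's x, y, z in mm, then the turn about the tool's z in rad. A call has exactly 8 rows; each row shifts and turns the commanded pose from where the row before left it, along the tool's axes as they then stand; what a row does not reach is not made up. A row lasts 1/8 s, in which the tool goes at most 62.5 mm and 10.7 degrees, less where a joint would pass 70% of its speed; a pose out of reach is approached as far as the arm can. A call with a gripper value outside its range is refused whole. "grip" is the finger opening in mm, from 0 to 85.4, set as the call begins (left out, the last holds). The fingers move at their own pace and stop on an object; the grip force is fixed at half the most. Time passes only in rows, so rows that do not move let the fingers close, or fill a call up. It gives the time, the measured TCP pose, the force, the opening and the grip force at its end, in the units of the state.
- get_obs(): the state, without advancing time (a new reading comes with each control period).
- imaging.grab_frame(name): name is "scene" or "top" or "wrist"; returns (picture, depth): 480x640x3 uint8, red, green, blue; 480x640 float32, m along the optical axis (not along the pixel's ray), 0 where there is no reading.
- imaging.camera_params(name): a dict with "fx", "fy", "cx", "cy" (pixels), "origin" and "attitude" of the camera in the world; the wrist camera has in their place "hand_eye" (4x4, takes a point from camera to tool coordinates, whose origin is the TCP and whose axes are the flange's). Camera axes: x right, y up, looking along -z (the intrinsics and any distortion apply to the point x, -y, -z); pixel columns grow to the right and rows downward; lengths in m; the calibration is good to about 2 mm. The wrist camera is an equidistant fisheye: a pixel r from the principal point sees the ray r / f radians off the axis. A picture is of the moment at which its call begins: read the wrist's pose just before it. camera_params takes no time and is no camera call.
- env.sign_off(): hands the job in; it is judged then, once.
Trained networks look in the newest picture that a camera, given by its name, has taken for a name from the list of things; names that differ only in an ending like _2 or _b are one class to them, and where a whole thing is asked for, a point or a joint stands for the part that bears it (a point fixed in the world has none). Each returns a list of dicts, best first, with "confidence" (0 to 1); they miss things now and then, are a little off and sometimes report something else, mostly with a low value. They report only what shows in the picture. A call takes as long as a camera call.
- nets.silhouettes(camera, target): "mask" (480x640 bool, what is visible of it).
- nets.landmark_of(camera, target): "centre" ([x, y, z] in m, in the coordinates of the camera as it stood for that picture, good to about 4 mm: a listed point, or the origin of a listed thing).
The state is a dict: "t": time; "joint_positions": joint angles; "dq": joint speeds; "joint_efforts": joint torques, N m; "tcp_pos": TCP position; "eef_rot": TCP orientation; "ft_force": force on the tool from outside, world axes, zero at the start; "moment": the same for the moment, N m; "grip_width": finger opening in m; "gripper_force": force on a finger pad.
Only numpy, scipy, OpenCV 4.12 (cv2) and the standard library are available. Lean on these libraries where they do the work, as an engineer would, in place of code of your own. Each camera call takes 0.05 s, during which the arm holds its last target. There are 200 camera calls.

### The job

Open the collection hopper for the next sample: get the fingertips under the yellow finger tab of the hinged front leaf of its cover, swing the leaf up and all the way over its hinge, and push it down until it lies fully flat on the rear deck. Push it with the fingers only, never taking the leaf between them; be gentle, do not slam it, leave the things on the counter where they are, and finish with the hand clear.

Things in the scene. Friction and masses are not known exactly. Their poses are not given: they have to be found in the camera images.
- hopper: Stainless collection hopper fixed on the counter: a rectangular funnel on angle legs, 180 mm deep (x), 260 wide (y), rim 160 high. Origin on the counter below the hinge of its cover; +x points to its back, -x to its front (to the robot, turned by -0.48 to 0.1 rad), +y to the meter. Front wall at x = -81 mm, 164 high. The hinged leaf closes the front half, a fixed deck the rear half.
- deck (a point): Middle of the fixed steel rear deck's top, 164 mm above the counter. The deck runs from the hinge to 101 mm behind it, 260 mm wide; two 6 mm rubber bumpers on it carry the folded leaf. Turns with the hopper.
- leaf (a joint): Angle of the cover's front leaf, rad: 0 closed, 1.57 upright, 3.14 folded flat on the rear deck (stops at 0 and 3.14). Starts at 0 to 0.12. Aluminium plate 4 mm thick, 244 wide (hopper's y, centred), from the hinge axis to 78 mm; closed, its underside is 7 mm below the axis. The hinge is stiff: the leaf stays at any angle, unsprung; moving it takes up to about 6 N at the tab. About 0.28 kg.
- leaf_tab (a point): Middle of the outer edge of the leaf's yellow finger tab: at the middle of the leaf's free edge, 44 mm wide, 30 long, 8 thick, its outer edge 105 mm from the hinge axis. Turns with the leaf; closed, its axes are the hopper's (x from tab to hinge, z out of the leaf's top), it is 162 mm above the counter, and the tab juts 24 mm out through a notch in the front wall, with free space below for fingers.
- leaf_hinge (a point): Middle of the hinge axis, 167 mm above the counter; fixed to the hopper, the axis runs along the hopper's y.
- chute_foot (a point): Stainless chute, a U channel 60 mm wide and 36 deep: the point where its floor passes the hopper's left wall. From here it rises along the hopper's +y to the meter, 240 mm away, where its top is 295 mm high. The white meter, 340 mm deep (x) and 390 high with its fill cup, fills 240 to 510 mm from here. All is fixed to the hopper, outside the leaf's swing.
- scoop: Red aluminium scoop, 225 mm long, 78 mm wide, 45 mm high, lying on the counter; origin under it at the back of its trough, trough to its +x, handle to -x. Leave alone.
- beaker: Frosted glass beaker, 80 mm across, 95 mm high, upright; origin under its centre. Leave alone.
- tamper: Steel tamper standing on its 54 mm foot, 104 mm high; origin under its centre. Leave alone.
- gray_lid: Gray plastic lid, a disc 94 mm across and 13 mm thick, flat on the counter; origin under its centre. Leave alone.
- sample_jar: Sample jar with a green cap, 64 mm across, 105 mm high, upright; origin under its centre. Leave alone.
- brush: Hand brush, 200 mm long, 42 mm wide, 20 mm high, lying along its x; origin under its middle. Leave alone.

How it is judged:
By the outcome, as a careful person would: the job done as asked, in the order asked, and still so for the second after the job is handed in, with the robot touching nothing.
It also fails if it takes over 42 s, if anything falls off the work surface, if the arm or the gripper's body presses on something with over 40 N, if the wrist force passes 120 N, or if a joint passes its speed limit or range.

## Working session

There is one attempt and no reset: what is moved stays moved. The work goes in short steps, Python scripts to look and compute and a tool call to move; the robot and the scene stay as the last step left them, time stands still between calls to the robot, and variables do not carry over. Pictures are saved under pics/ and viewed, at most 10 in all, crops included, and the job is handed in when it is done.

Besides the shell and the picture viewer there is one more tool, called as a command line: name --argument value ..., lists and objects as JSON in quotes. carry_out: Moves the arm, as the interface text tells. Its arguments: {"type":"object","properties":{"plan":{"type":"array"},"grip":{"type":"number"}},"required":["plan"]}

```bash
ls; mkdir -p pics; cat > h.py <<'E'
import numpy as np, cv2
from scipy.spatial.transform import Rotation as R
from bench import get_obs, imaging, env, nets
def toworld(cam,p):
    c=imaging.camera_params(cam)
    if 'hand_eye' in c:
        o=get_obs(); q=np.array(c['hand_eye'])@np.append(p,1)
        return R.from_quat(o['eef_rot']).apply(q[:3])+o['tcp_pos']
    A=np.array(c['attitude']); A=R.from_quat(A).as_matrix() if A.size==4 else A
    return A@np.array(p)+np.array(c['origin'])
E
python3 - <<'E'
from h import *
o=get_obs(); print(o['t'],o['tcp_pos'],o['eef_rot'],env.grip_depth)
for cam in('scene','top'):
    im,d=imaging.grab_frame(cam); cv2.imwrite(f'pics/{cam}0.png',im[:,:,::-1])
    print(cam,imaging.camera_params(cam)['attitude'],imaging.camera_params(cam)['origin'])
    for t in('leaf_tab','leaf_hinge','deck','chute_foot','hopper','scoop','beaker','tamper','gray_lid','sample_jar','brush'):
        r=nets.landmark_of(cam,t)
        if r: print(t,round(r[0]['confidence'],2),np.round(toworld(cam,r[0]['centre']),3))
E
```

```text
pics
0.0 [0.18406544 0.49101841 0.23010289] [ 1.78445361e-01  9.83949110e-01 -1.12441403e-03 -3.69828939e-04] 0.0187
scene [0.32217286 0.18683235 0.44238465 0.81583953] [ 1.19111715 -0.5297606   0.97508186]
leaf_tab 0.87 [0.486 0.03  0.162]
leaf_hinge 0.77 [0.591 0.008 0.167]
deck 0.76 [0.642 0.007 0.163]
chute_foot 0.76 [0.57  0.145 0.129]
hopper 0.73 [ 0.591  0.01  -0.001]
scoop 0.78 [ 0.334 -0.429 -0.003]
beaker 0.85 [ 0.508 -0.441  0.   ]
tamper 0.94 [ 0.589 -0.182 -0.002]
gray_lid 0.87 [ 0.372 -0.288 -0.001]
sample_jar 0.95 [ 0.66  -0.42  -0.003]
top [ 0.07034957 -0.06582604 -0.69789106  0.70969425] [ 0.29009572 -0.11611406  1.11885725]
leaf_tab 0.89 [0.49  0.029 0.164]
leaf_hinge 0.74 [0.595 0.014 0.165]
deck 0.65 [0.642 0.014 0.169]
chute_foot 0.75 [0.575 0.155 0.127]
hopper 0.95 [0.591 0.016 0.001]
scoop 0.94 [ 0.34  -0.42  -0.001]
beaker 0.63 [ 0.502 -0.439 -0.001]
tamper 0.97 [ 0.595 -0.179  0.002]
gray_lid 0.75 [ 0.376 -0.279 -0.005]
sample_jar 0.98 [ 0.661 -0.413 -0.002]
brush 0.58 [ 0.408  0.118 -0.002]
```

View pics/scene0.png

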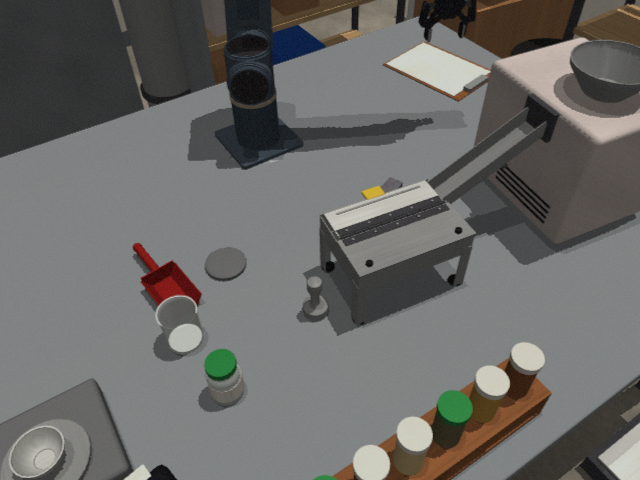

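View pics/top0.png

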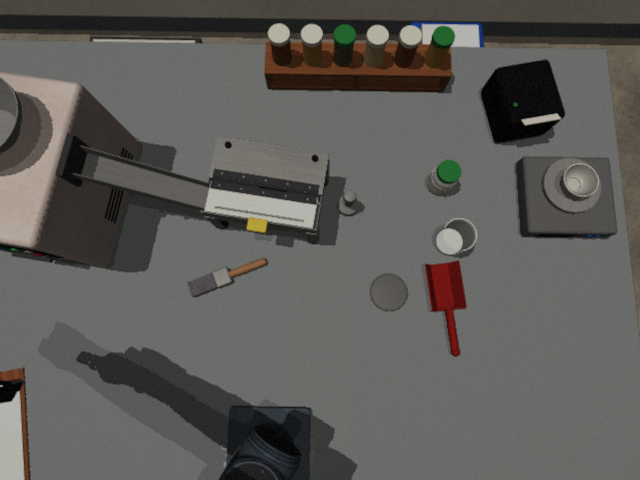

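The scene view shows the hopper with its yellow tab at about (373,193). In the top view the tab is at (257,225) and the brush at (228,277). Hopper yaw is about -0.17 rad.

Rows can't tilt the tool directly. I'll check in free space what happens at the reach limit, because a forward tilt would let the fingertips get under the tab.

carry_out --plan '[[[20,50,0],0],[[20,50,0],0],[[20,50,0],0],[[20,50,0],0],[[0,50,0],0],[[0,50,0],0],[[0,50,0],0],[[0,0,0],0]]' --grip 0

```text
t: 2.2
tcp_pos: [0.2143, 0.7857, 0.2049]
eef_rot: [0.179, 0.984, 0.023, 0.002]
ft_force: [-1.0, -0.2, 0.8]
grip_width: -0.0
gripper_force: 0.0
```

carry_out --plan '[[[0,50,-30],0],[[0,50,-30],0],[[0,50,-30],0],[[0,50,-30],0],[[0,50,-30],0],[[0,50,-30],0],[[0,50,-30],0],[[0,50,-30],0]]'

```text
t: 3.2
tcp_pos: [0.2623, 0.8501, 0.3596]
eef_rot: [0.175, 0.964, 0.2, 0.026]
ft_force: [-0.5, 1.0, -1.3]
grip_width: -0.0001
gripper_force: 0.0
```

```bash
python3 - <<'E'
from h import *
o=get_obs(); print(o['t'],o['tcp_pos'],o['joint_positions'],R.from_quat(o['eef_rot']).as_matrix().round(3))
E
```

```text
3.2 [0.26234881 0.85011402 0.35961115] [1.1853057  0.87462524 1.41969679 1.71072584 0.03063754 1.55093853] [[-0.937  0.327  0.12 ]
 [ 0.348  0.859  0.377]
 [ 0.02   0.395 -0.919]]
```

carry_out --plan '[[[0,55,-25],0],[[0,55,-25],0],[[0,55,-25],0],[[0,55,-25],0],[[0,55,-25],0],[[0,55,-25],0],[[0,0,0],0],[[0,0,0],0]]'

```text
t: 4.2
tcp_pos: [0.2862, 0.8757, 0.4979]
eef_rot: [0.169, 0.929, 0.327, 0.046]
ft_force: [-0.1, -1.0, -0.5]
grip_width: 0.0001
gripper_force: 0.0
```

```bash
python3 - <<'E'
from h import *
o=get_obs(); print(o['t'],o['tcp_pos'],o['joint_positions'],R.from_quat(o['eef_rot']).as_matrix().round(3))
E
```

```text
4.2 [0.28624337 0.8757411  0.49789258] [1.16324356 0.75743509 1.41838923 1.56086431 0.05525748 1.5434623 ] [[-0.938  0.285  0.195]
 [ 0.344  0.729  0.592]
 [ 0.026  0.623 -0.782]]
```

carry_out --plan '[[[-30,-36,-30],0],[[-30,-36,-30],0],[[-30,-36,-30],0],[[-30,-36,-30],0],[[-30,-36,-30],0],[[-30,-36,-30],0],[[-30,-36,-30],0],[[-30,-36,-30],0]]'

```text
t: 5.2
tcp_pos: [0.3797, 0.4664, 0.5035]
eef_rot: [0.169, 0.929, 0.327, 0.045]
ft_force: [1.2, -0.2, 0.9]
grip_width: -0.0001
gripper_force: 0.0
```

carry_out --plan '[[[-24,-41,-33],0],[[-24,-41,-33],0],[[-24,-41,-33],0],[[-24,-41,-33],0],[[-24,-41,-33],0],[[-24,-41,-33],0],[[-24,-41,-33],0],[[-24,-41,-33],0]]'

```text
t: 6.2
tcp_pos: [0.415, 0.0044, 0.501]
eef_rot: [0.17, 0.928, 0.328, 0.045]
ft_force: [0.9, 1.1, 0.3]
grip_width: 0.0002
gripper_force: 0.0
```

```bash
cat > st.py <<'E'
from h import *
o=get_obs(); M=R.from_quat(o['eef_rot']).as_matrix()
print(o['t'],np.round(o['tcp_pos'],4),np.round(o['joint_positions'],2),np.round(o['ft_force'],1)); print(M.round(3))
E
python3 st.py
```

```text
6.2 [0.415  0.0044 0.501 ] [-0.65 -0.05  0.41  2.29  0.63 -0.37] [0.9 1.1 0.3]
[[-0.938  0.285  0.196]
 [ 0.345  0.728  0.593]
 [ 0.027  0.624 -0.781]]
```

carry_out --plan '[[[-19,-40,-33],0],[[-19,-40,-33],0],[[-19,-40,-33],0],[[-19,-40,-33],0],[[-19,-40,-33],0],[[-19,-40,-33],0],[[-19,-40,-33],0],[[-19,-40,-33],0]]'

```text
t: 7.2
tcp_pos: [0.4234, -0.3756, 0.3947]
eef_rot: [0.193, 0.936, 0.278, 0.1]
ft_force: [1.0, 0.1, 0.3]
grip_width: 0.0001
gripper_force: 0.0
```

```bash
python3 st.py
```

```text
7.2 [ 0.4234 -0.3756  0.3947] [-1.12  0.53  0.9   2.29  0.5  -0.8 ] [1.  0.1 0.3]
[[-0.906  0.305  0.295]
 [ 0.417  0.771  0.482]
 [-0.08   0.559 -0.825]]
```

carry_out --plan '[[[-40,3,-42],0],[[-40,3,-42],0],[[-40,3,-42],0],[[-40,3,-42],0],[[-40,3,-42],0],[[-40,3,-42],0],[[-40,3,-42],0],[[-40,3,-42],0]]'

```text
t: 8.2
tcp_pos: [0.4953, -0.4329, 0.506]
eef_rot: [0.235, 0.924, 0.195, 0.23]
ft_force: [-0.1, 0.5, 0.4]
grip_width: 0.0002
gripper_force: 0.0
```

```bash
python3 st.py
```

```text
8.2 [ 0.4953 -0.4329  0.506 ] [-1.11  0.69  1.42  2.29  0.61 -0.6 ] [-0.1  0.5  0.4]
[[-0.783  0.345  0.517]
 [ 0.525  0.813  0.252]
 [-0.333  0.469 -0.818]]
```

carry_out --plan '[[[-50,0,-30],0],[[-50,0,-30],0],[[-50,0,-30],0],[[-50,0,-30],0],[[-50,0,-30],0],[[-50,0,-30],0],[[-50,0,-30],0],[[-50,0,-30],0]]'

```text
t: 9.2
tcp_pos: [0.4596, -0.4521, 0.6017]
eef_rot: [0.252, 0.886, 0.186, 0.343]
ft_force: [-0.6, 0.1, -0.9]
grip_width: 0.0002
gripper_force: 0.0
```

```bash
python3 st.py
```

```text
9.2 [ 0.4596 -0.4521  0.6017] [-1.25  0.59  1.42  2.29  0.8  -0.65] [-0.6  0.1 -0.9]
[[-0.638  0.319  0.701]
 [ 0.574  0.804  0.156]
 [-0.514  0.502 -0.696]]
```

```bash
cat > plan.py <<'E'
from h import *
# hopper frame estimate
hinge=np.array([.593,.011,.167]); yaw=-.174
def setH(h,y): 
    global hinge,yaw; hinge=np.array(h); yaw=y
def W(X,Z,Y=0): # hopper plane (mm rel. hinge axis) -> world
    u=np.array([np.cos(yaw),np.sin(yaw),0]); v=np.array([-u[1],u[0],0])
    return hinge+(u*X+v*Y+np.array([0,0,Z]))/1000
def rows(targets,turns=None,start=None,M=None,nd=0):
    o=get_obs(); p=np.array(o['tcp_pos']) if start is None else start
    M=R.from_quat(o['eef_rot']).as_matrix() if M is None else M
    out=[]
    for i,t in enumerate(targets):
        s=np.round(M.T@(t-p)*1000,nd); p=p+M@s/1000
        r=turns[i] if turns else 0; M=M@R.from_euler('z',r).as_matrix()
        out.append([[float(a) for a in s],r]); 
    for k in range(0,len(out),8): print(out[k:k+8])
    print('end',p.round(4)); return p,M
E
python3 - <<'E'
from plan import *
p0=np.array(get_obs()['tcp_pos'])
A=np.array([.40,.0,.38]); B=W(-165,-35)
T=[p0+(A-p0)*k/9 for k in range(1,10)]+[A+(B-A)*k/7 for k in range(1,8)]
p,M=rows(T,[-.154]*5+[0]*11); print(M.round(3),B)
E
```

```text
[[[46.0, 26.0, 20.0], -0.154], [[41.0, 32.0, 21.0], -0.154], [[36.0, 39.0, 20.0], -0.154], [[29.0, 44.0, 20.0], -0.154], [[22.0, 47.0, 21.0], -0.154], [[15.0, 51.0, 20.0], 0], [[15.0, 50.0, 20.0], 0], [[15.0, 50.0, 21.0], 0]]
[[[14.0, 51.0, 20.0], 0], [[22.0, 4.0, 29.0], 0], [[22.0, 5.0, 28.0], 0], [[21.0, 4.0, 29.0], 0], [[22.0, 5.0, 28.0], 0], [[22.0, 4.0, 29.0], 0], [[21.0, 5.0, 29.0], 0], [[22.0, 4.0, 28.0], 0]]
end [0.4303 0.0392 0.1321]
[[-0.68  -0.215  0.701]
 [-0.148  0.977  0.156]
 [-0.718  0.002 -0.696]] [0.43049147 0.03956535 0.132     ]
```

carry_out --plan '[[[46,26,20],-0.154],[[41,32,21],-0.154],[[36,39,20],-0.154],[[29,44,20],-0.154],[[22,47,21],-0.154],[[15,51,20],0],[[15,50,20],0],[[15,50,21],0]]'

```text
t: 10.2
tcp_pos: [0.4399, -0.0801, 0.4641]
eef_rot: [-0.041, 0.92, 0.068, 0.384]
ft_force: [0.3, 0.8, 1.0]
grip_width: -0.0005
gripper_force: 0.0
```

```bash
python3 st.py; python3 - <<'E'
from h import *
for cam in('scene','top'):
    im,d=imaging.grab_frame(cam)
    for t in('leaf_tab','leaf_hinge'):
        r=nets.landmark_of(cam,t)
        if r: print(t,round(r[0]['confidence'],2),np.round(toworld(cam,r[0]['centre']),3))
im,d=imaging.grab_frame('scene'); cv2.imwrite('pics/scene1.png',im[:,:,::-1])
E
```

```text
10.2 [ 0.4399 -0.0801  0.4641] [-0.8  -0.68 -0.19  1.56  0.66 -0.72] [0.3 0.8 1. ]
[[-0.702 -0.128  0.701]
 [-0.024  0.987  0.156]
 [-0.712  0.093 -0.696]]
leaf_tab 0.68 [0.488 0.03  0.16 ]
leaf_hinge 0.79 [0.591 0.009 0.166]
leaf_tab 0.86 [0.488 0.033 0.163]
leaf_hinge 0.93 [0.596 0.016 0.166]
```

View pics/scene1.png

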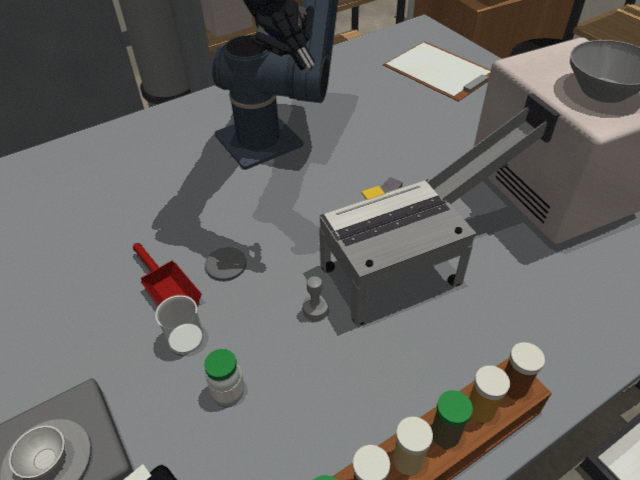

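The view shows the hand at about (305,45) tilted forward, with the tab still at (373,193) and nothing disturbed. I'll continue down to a point in front of the tab.

```bash
sed -i 's/^hinge=.*/hinge=np.array([.5935,.0125,.1665]); yaw=-.17/' plan.py; python3 - <<'E'
from plan import *
p0=np.array(get_obs()['tcp_pos'])
A=np.array([.405,.02,.33]); B=W(-165,-35)
T=[p0+(A-p0)*k/3 for k in range(1,4)]+[A+(B-A)*k/5 for k in range(1,6)]
p,M=rows(T); print(B)
E
```

```text
[[[40.0, 31.0, 28.0], 0], [[39.0, 31.0, 29.0], 0], [[40.0, 31.0, 28.0], 0], [[24.0, 0.0, 32.0], 0], [[25.0, -0.0, 32.0], 0], [[24.0, -0.0, 32.0], 0], [[25.0, -1.0, 32.0], 0], [[24.0, -0.0, 32.0], 0]]
end [0.4313 0.0405 0.1316]
[0.43087851 0.04041509 0.1315    ]
```

carry_out --plan '[[[40,31,28],0],[[39,31,29],0],[[40,31,28],0],[[24,0,32],0],[[25,0,32],0],[[24,0,32],0],[[25,0,32],0],[[24,0,32],0]]'

```text
t: 11.55
tcp_pos: [0.4644, 0.0265, 0.1452]
eef_rot: [-0.047, 0.928, 0.078, 0.36]
ft_force: [0.4, -0.6, -0.5]
grip_width: -0.0001
gripper_force: 0.0
```

```bash
python3 st.py; cat >> plan.py <<'E'
c,s=.718,.696  # finger dir: forward .718, down .696
a=np.array([c,-s]); n=np.array([s,c])*11
def leafpt(th,r,off): # along leaf r, below underside off
    return np.array([-r*np.cos(th)-off*np.sin(th), r*np.sin(th)-off*np.cos(th)])
def tcp(th,press=0):
    th=float(th)
    if th<=.77: C=leafpt(th,105,9)+17*a-press*n/11; return C-n if 1 else 0
    if th<=2.34: return leafpt(th,88,9)-n
    return leafpt(th,66,7.)+n
E
python3 - <<'E'
from plan import *
for th in (0,.2,.4,.77,.78,1.2,1.57,2,2.33,2.35,2.6,2.9,3.14): print(th,tcp(th).round(1))
E
```

```text
11.55 [0.4644 0.0265 0.1452] [-0.38 -0.99 -0.98  0.93  0.42 -0.34] [ 0.4 -0.6 -0.5]
[[-0.736 -0.143  0.661]
 [-0.031  0.983  0.178]
 [-0.676  0.111 -0.729]]
0 [-100.4  -28.7]
0.2 [-100.1   -7.7]
0.4 [-95.7  12.9]
0.77 [-77.1  46.9]
0.78 [-76.5  47.6]
1.2 [-47.9  70.9]
1.57 [-16.7  80.1]
2 [20.8 75.9]
2.33 [46.4 62.1]
2.35 [49.1 59.8]
2.6 [60.6 47.9]
2.9 [70.1 30.5]
3.14 [73.6 15. ]
```

```bash
python3 - <<'E'
from plan import *
T=[W(-126,-26,-3),W(-123,-31,0),W(-119,-34,3),W(-112,-34,3),W(-106,-33,3),W(-101,-32,3)]
rows(T)
E
```

```text
[[[-0.0, 3.0, 7.0], 0], [[1.0, 1.0, 6.0], 0], [[-2.0, 2.0, 6.0], 0], [[-5.0, -2.0, 4.0], 0], [[-5.0, -2.0, 3.0], 0], [[-4.0, -2.0, 3.0], 0]]
end [0.4947 0.0322 0.1342]
```

carry_out --plan '[[[0,3,7],0],[[1,1,6],0],[[-2,2,6],0],[[-5,-2,4],0],[[-5,-2,3],0],[[-4,-2,3],0],[[0,0,0],0],[[0,0,0],0]]'

```text
t: 12.55
tcp_pos: [0.4939, 0.0335, 0.1348]
eef_rot: [-0.048, 0.928, 0.078, 0.36]
ft_force: [-0.2, 0.9, -0.3]
grip_width: 0.0
gripper_force: 0.0
```

```bash
python3 st.py; python3 - <<'E'
from h import *
c=imaging.camera_params('wrist'); 
im,d=imaging.grab_frame('wrist'); cv2.imwrite('pics/w1.png',im[:,:,::-1])
im,d=imaging.grab_frame('top'); cv2.imwrite('pics/t1.png',cv2.resize(im[120:320,140:400,::-1],None,fx=3,fy=3))
E
```

```text
12.55 [0.4939 0.0335 0.1348] [-0.32 -0.87 -0.95  0.82  0.39 -0.28] [-0.2  0.9 -0.3]
[[-0.736 -0.145  0.661]
 [-0.033  0.983  0.18 ]
 [-0.676  0.111 -0.728]]
```

View pics/w1.png

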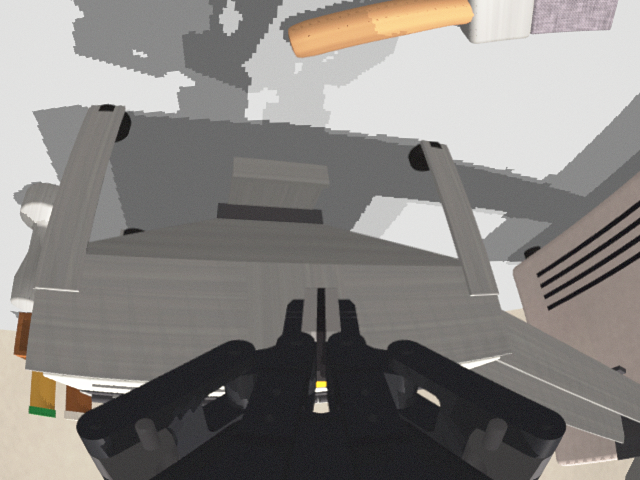

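The wrist view shows the yellow tab at (321,385), seen through the gap between the fingers. It is centred above the tips at (320,295), so the fingertips are under the tab and I can start the swing.

```bash
python3 - <<'E'
from plan import *
rows([W(*tcp(t),3) for t in (0,.05,.12,.2,.3,.4,.5,.6)])
E
```

```text
[[[-3.0, -1.0, -2.0], 0], [[-3.0, 1.0, -4.0], 0], [[-5.0, 1.0, -5.0], 0], [[-6.0, 0.0, -6.0], 0], [[-8.0, 1.0, -6.0], 0], [[-9.0, 0.0, -6.0], 0], [[-10.0, 0.0, -5.0], 0], [[-9.0, -0.0, -4.0], 0]]
end [0.5075 0.0304 0.1986]
```

carry_out --plan '[[[-3,-1,-2],0],[[-3,1,-4],0],[[-5,1,-5],0],[[-6,0,-6],0],[[-8,1,-6],0],[[-9,0,-6],0],[[-10,0,-5],0],[[-9,0,-4],0]]'

```text
t: 13.65
tcp_pos: [0.5075, 0.0307, 0.1993]
eef_rot: [-0.048, 0.928, 0.078, 0.36]
ft_force: [-1.5, 1.1, -4.2]
grip_width: 0.0005
gripper_force: 2.0
```

```bash
python3 st.py;  python3 - <<'E'
from plan import *
im,d=imaging.grab_frame('scene'); r=nets.landmark_of('scene','leaf_tab')
if r: print(r[0]['confidence'],toworld('scene',r[0]['centre']))
rows([W(*tcp(t),3) for t in (.69,.78,.88,.98,1.08,1.18,1.28,1.38)])
cv2.imwrite('pics/s2.png',cv2.resize(im[120:320,260:520,::-1],None,fx=3,fy=3))
E
```

```text
13.65 [0.5075 0.0307 0.1993] [-0.31 -0.81 -0.8   0.91  0.38 -0.28] [-1.5  1.1 -4.2]
[[-0.736 -0.146  0.661]
 [-0.033  0.983  0.18 ]
 [-0.676  0.111 -0.728]]
0.7 [0.49957758 0.02733085 0.22279871]
[[[-7.0, -1.0, -1.0], 0], [[-9.0, -1.0, -2.0], 0], [[-9.0, -1.0, -1.0], 0], [[-8.0, -2.0, -1.0], 0], [[-9.0, -1.0, 1.0], 0], [[-9.0, -2.0, 1.0], 0], [[-8.0, -2.0, 3.0], 0], [[-8.0, -2.0, 3.0], 0]]
end [0.5615 0.0215 0.2431]
```

View pics/s2.png

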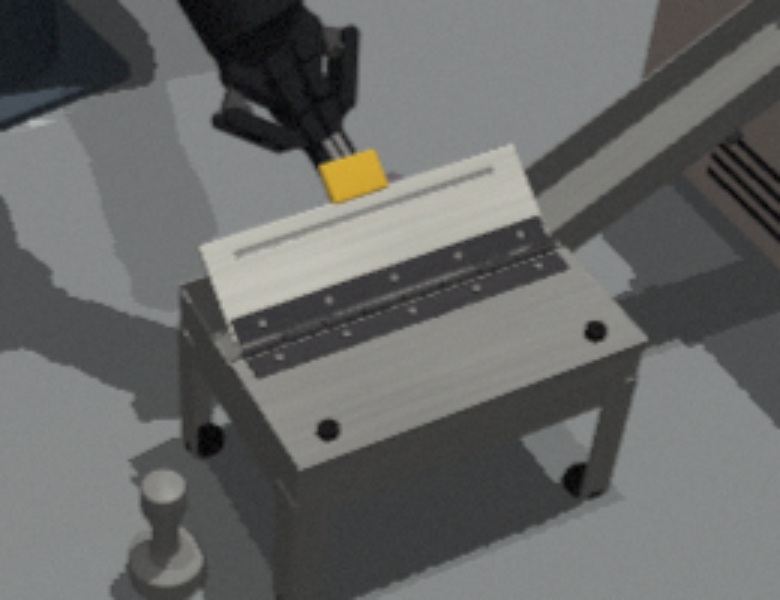

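The crop shows the leaf lifted to about 0.57 rad, with the fingers under the tab at (352,175). Force is about 4 N, so I'll continue.

carry_out --plan '[[[-7,-1,-1],0],[[-9,-1,-2],0],[[-9,-1,-1],0],[[-8,-2,-1],0],[[-9,-1,1],0],[[-9,-2,1],0],[[-8,-2,3],0],[[-8,-2,3],0]]'

```text
t: 14.75
tcp_pos: [0.5608, 0.0225, 0.2413]
eef_rot: [-0.049, 0.928, 0.079, 0.361]
ft_force: [-4.8, 2.8, -1.9]
grip_width: -0.0
gripper_force: 2.5
```

```bash
python3 st.py;  python3 - <<'E'
from plan import *
im,d=imaging.grab_frame('scene'); r=nets.landmark_of('scene','leaf_tab')
if r: print(r[0]['confidence'],toworld('scene',r[0]['centre']))
rows([W(*tcp(t),3) for t in (1.47,1.56,1.65,1.74,1.83,1.92,2.01,2.1)])
E
```

```text
14.75 [0.5608 0.0225 0.2413] [-0.29 -0.63 -0.63  0.89  0.37 -0.26] [-4.8  2.8 -1.9]
[[-0.735 -0.148  0.662]
 [-0.033  0.983  0.182]
 [-0.677  0.112 -0.727]]
0.74 [0.56530659 0.01814549 0.26710601]
[[[-8.0, -3.0, 2.0], 0], [[-6.0, -2.0, 4.0], 0], [[-6.0, -3.0, 5.0], 0], [[-6.0, -2.0, 5.0], 0], [[-5.0, -3.0, 5.0], 0], [[-5.0, -2.0, 6.0], 0], [[-4.0, -3.0, 7.0], 0], [[-3.0, -2.0, 6.0], 0]]
end [0.6224 0.0109 0.2395]
```

carry_out --plan '[[[-8,-3,2],0],[[-6,-2,4],0],[[-6,-3,5],0],[[-6,-2,5],0],[[-5,-3,5],0],[[-5,-2,6],0],[[-4,-3,7],0],[[-3,-2,6],0]]'

```text
t: 15.85
tcp_pos: [0.6218, 0.0107, 0.2386]
eef_rot: [-0.048, 0.928, 0.079, 0.361]
ft_force: [-4.7, 2.0, -0.2]
grip_width: 0.0003
gripper_force: 1.9
```

```bash
python3 st.py;  python3 - <<'E'
from plan import *
im,d=imaging.grab_frame('scene'); r=nets.landmark_of('scene','leaf_tab')
if r: print(r[0]['confidence'],toworld('scene',r[0]['centre']))
rows([W(*tcp(t),3) for t in (2.18,2.26,2.33,2.42,2.51,2.6,2.68,2.76)])
E
```

```text
15.85 [0.6218 0.0107 0.2386] [-0.27 -0.44 -0.52  0.81  0.36 -0.25] [-4.7  2.  -0.2]
[[-0.735 -0.146  0.662]
 [-0.033  0.983  0.181]
 [-0.677  0.111 -0.728]]
0.94 [0.63994502 0.00783696 0.25860317]
[[[-3.0, -2.0, 6.0], 0], [[-2.0, -2.0, 7.0], 0], [[-1.0, -2.0, 5.0], 0], [[-1.0, -3.0, 8.0], 0], [[0.0, -2.0, 6.0], 0], [[0.0, -1.0, 6.0], 0], [[1.0, -2.0, 5.0], 0], [[1.0, -1.0, 5.0], 0]]
end [0.6599 0.0043 0.2055]
```

carry_out --plan '[[[-3,-2,6],0],[[-2,-2,7],0],[[-1,-2,5],0],[[-1,-3,8],0],[[0,-2,6],0],[[0,-1,6],0],[[1,-2,5],0],[[1,-1,5],0]]'

```text
t: 16.95
tcp_pos: [0.6594, 0.0045, 0.2048]
eef_rot: [-0.048, 0.928, 0.078, 0.36]
ft_force: [-4.4, 2.3, 2.4]
grip_width: 0.0
gripper_force: 2.2
```

```bash
python3 st.py;  python3 - <<'E'
from plan import *
im,d=imaging.grab_frame('scene'); r=nets.landmark_of('scene','leaf_tab')
if r: print(r[0]['confidence'],toworld('scene',r[0]['centre']))
rows([W(*tcp(t),3) for t in (2.82,2.88,2.94,3.0,3.06,3.11)])
cv2.imwrite('pics/s3.png',cv2.resize(im[120:320,260:520,::-1],None,fx=3,fy=3))
E
```

```text
16.95 [0.6594 0.0045 0.2048] [-0.26 -0.32 -0.51  0.7   0.35 -0.24] [-4.4  2.3  2.4]
[[-0.736 -0.146  0.662]
 [-0.033  0.983  0.18 ]
 [-0.677  0.111 -0.728]]
0.71 [ 0.68761272 -0.00165545  0.20748199]
[[[1.0, -1.0, 3.0], 0], [[1.0, -1.0, 4.0], 0], [[2.0, -0.0, 3.0], 0], [[1.0, -1.0, 4.0], 0], [[2.0, -1.0, 3.0], 0], [[2.0, -0.0, 3.0], 0]]
end [0.6667 0.0035 0.1834]
```

View pics/s3.png

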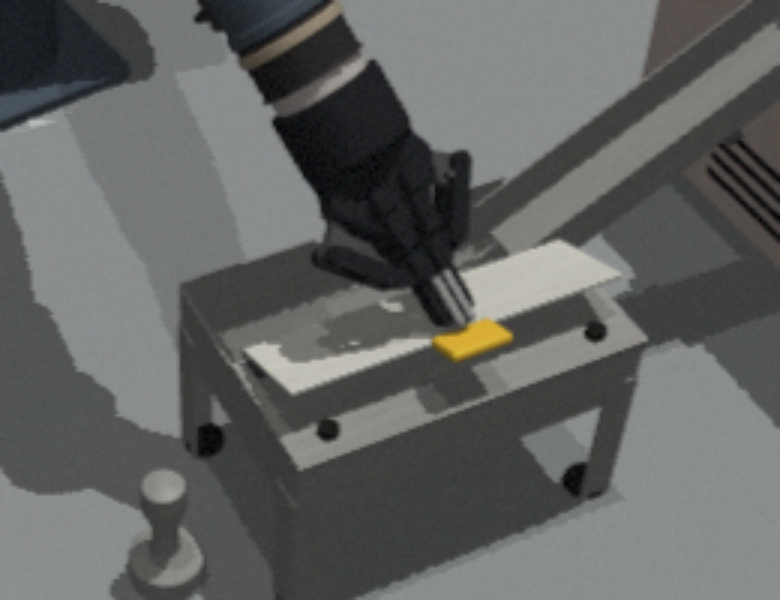

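The crop shows the leaf folded to about 2.75 rad, with the fingertips on its underside at the tab base (460,320). I'll ease it down from here.

carry_out --plan '[[[1,-1,3],0],[[1,-1,4],0],[[2,0,3],0],[[1,-1,4],0],[[2,-1,3],0],[[2,0,3],0],[[0,0,0],0],[[0,0,0],0]]'

```text
t: 18.05
tcp_pos: [0.6666, 0.0034, 0.1839]
eef_rot: [-0.048, 0.928, 0.078, 0.36]
ft_force: [0.0, -0.9, 1.4]
grip_width: 0.0001
gripper_force: 0.6
```

```bash
python3 st.py;  python3 - <<'E'
from plan import *
im,d=imaging.grab_frame('scene'); r=nets.landmark_of('scene','leaf_tab')
if r: print(r[0]['confidence'],toworld('scene',r[0]['centre']))
p=np.array(get_obs()['tcp_pos'])
rows([p-[0,0,.001*k] for k in (1,2,3,4,5)],nd=1)
E
```

```text
18.05 [0.6666 0.0034 0.1839] [-0.26 -0.29 -0.52  0.65  0.35 -0.24] [ 0.  -0.9  1.4]
[[-0.736 -0.145  0.662]
 [-0.033  0.983  0.179]
 [-0.677  0.11  -0.728]]
0.81 [6.93034577e-01 6.72465841e-04 1.76262053e-01]
[[[0.7, -0.1, 0.7], 0], [[0.7, -0.1, 0.8], 0], [[0.6, -0.1, 0.7], 0], [[0.7, -0.1, 0.7], 0], [[0.7, -0.2, 0.7], 0]]
end [0.6665 0.0035 0.1789]
```

carry_out --plan '[[[0.7,0,0.7],0],[[0.7,0,0.7],0],[[0.7,0,0.7],0],[[0.7,0,0.7],0],[[0,0,0],0],[[0,0,0],0],[[0,0,0],0],[[0,0,0],0]]'

```text
t: 19.15
tcp_pos: [0.6665, 0.0041, 0.1804]
eef_rot: [-0.048, 0.928, 0.078, 0.361]
ft_force: [2.0, -2.2, 3.3]
grip_width: 0.0003
gripper_force: 2.0
```

carry_out --plan '[[[0.7,0,0.7],0],[[0.7,0,0.7],0],[[0.7,0,0.7],0],[[0.7,0,0.7],0],[[0,0,0],0],[[0,0,0],0],[[0,0,0],0],[[0,0,0],0]]'

```text
t: 20.15
tcp_pos: [0.6669, 0.0042, 0.1795]
eef_rot: [-0.048, 0.928, 0.078, 0.362]
ft_force: [-8.0, -3.6, 12.3]
grip_width: 0.0
gripper_force: 6.2
```

carry_out --plan '[[[0.7,0,0.7],0],[[0.7,0,0.7],0],[[0.7,0,0.7],0],[[0,0,0],0],[[0,0,0],0],[[0,0,0],0],[[0,0,0],0],[[0,0,0],0]]'

```text
t: 21.15
tcp_pos: [0.6676, 0.0043, 0.1793]
eef_rot: [-0.049, 0.927, 0.077, 0.364]
ft_force: [-13.4, -5.7, 18.2]
grip_width: 0.0003
gripper_force: 9.3
```

The leaf is seated: 3 mm of command moved it only 0.2 mm while the force rose. I'll lift off and back away.

carry_out --plan '[[[-3,0,-3],0],[[-3,0,-3],0],[[-7,1,-8],0],[[-14,2,-15],0],[[-20,3,-22],0],[[-15,3,-35],0],[[-10,0,-45],0],[[0,0,0],0]]'

```text
t: 22.15
tcp_pos: [0.6312, -0.0076, 0.3231]
eef_rot: [-0.049, 0.927, 0.078, 0.363]
ft_force: [0.4, 0.7, -0.3]
grip_width: -0.0001
gripper_force: 0.0
```

```bash
python3 st.py;  python3 - <<'E'
from plan import *
for cam in ('scene','top'):
    im,d=imaging.grab_frame(cam)
    for t in ('leaf_tab','deck'):
        r=nets.landmark_of(cam,t)
        if r: print(t,r[0]['confidence'],toworld(cam,r[0]['centre']))
    if cam=='scene': cv2.imwrite('pics/s4.png',cv2.resize(im[80:320,220:540,::-1],None,fx=2.5,fy=2.5))
E
```

```text
22.15 [ 0.6312 -0.0076  0.3231] [-0.31 -0.4  -0.33  0.97  0.38 -0.28] [ 0.4  0.7 -0.3]
[[-0.732 -0.146  0.666]
 [-0.034  0.983  0.179]
 [-0.681  0.109 -0.725]]
leaf_tab 0.73 [ 0.69455858 -0.00238116  0.16865135]
deck 0.9 [0.63989545 0.00758971 0.16593755]
leaf_tab 0.95 [0.69802248 0.00202927 0.17433415]
```

View pics/s4.png

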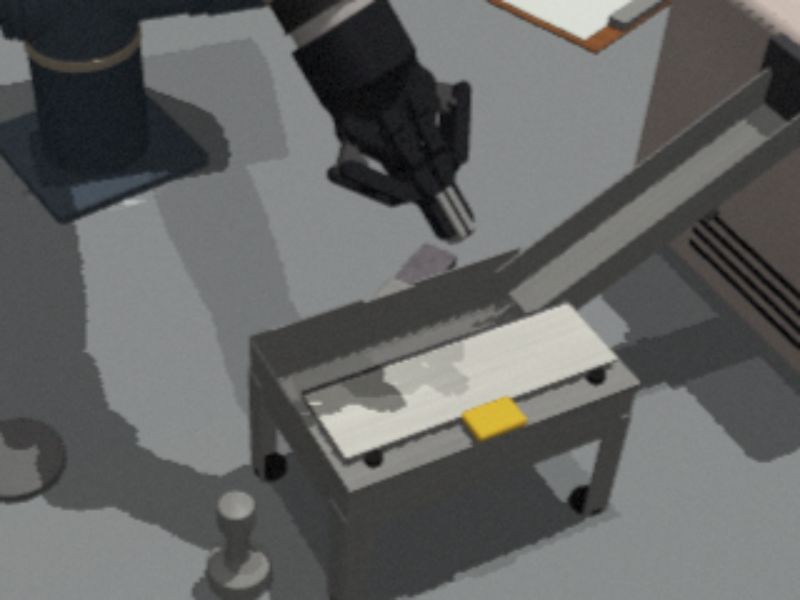

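The leaf lies flat on the bumpers, with the tab at (495,418). The hand is clear at (450,220), and the tamper, lid and brush haven't moved. I'll hand the job in.

```bash
python3 -c "
from bench import env
print(env.sign_off())"
```

```text
the job is handed in; nothing more can be done
None
```

The hopper is open: the front leaf was lifted by its tab, swung over and pressed flat on the rear deck, and the job was handed in with the hand clear at about 22 s; no verdict came back.

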